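# Bring the dried sand core out from under the hood of the indexing turntable

## Task

The core at the back of the drying turntable, under the hood, is dry. Draw the red-knobbed lock pin straight out of its sleeve and lay it on the bench, turn the table half round by its posts in two pulls (let it click into the quarter stop and let go, then take the next post and bring it on to the half-turn stop, dry core at the open front), then lift that core out by its neck and stand it upright on the core plate without dropping it. Never touch the fresh core at the front, still soft, that goes in under the hood, and leave the finished cores and the bottles standing where they are.

Things in the scene. Friction and masses are not known exactly. Their poses are not given: they have to be found in the camera images.
- dryer: Fixed drying stand: grey round foot, aluminium turntable on top, cream half-round heating hood on three pillars (roof 186 mm high, radius 145 mm) over the back half. Origin: bench level, on the turntable's upright axis. x points to the back (the hood covers x > -10 mm), y to the left as seen from its front; its open front faces -x. The lock sleeve stands at front right, 65 deg from -x towards -y.
- turntable (a joint): Turning angle of the turntable, 0 at the start, + is counter-clockwise seen from above; turns freely either way. Plate 256 mm across, top 66 mm over the bench. A spring roller clicks in every 90 deg and pulls it home from within 5 deg; about 7 N at a post turns it out of a stop, under 3 N between stops; jerks can topple a core. The pin blocks it while in the sleeve.
- post_a (a point): Middle of the top of a black turning post (upright handle fixed to the turntable, 21 mm thick in its upper half, 90 mm tall, top 156 mm over the bench, 112 mm from the axis, midway between two cups). This one starts at front left. A half turn takes two pulls of 90 deg past the open front, with two different posts, as the hood covers posts that are at the back.
- post_b (a point): Top of a like turning post; this one starts at back left, under the hood.
- post_c (a point): Top of a like turning post; this one starts at back right, under the hood.
- post_d (a point): Top of a like turning post; this one starts at front right.
- dry_cup (a point): Centre of the floor of the shallow steel cup on the turntable that holds the dry core (rim 54 mm across, 20 mm tall, 17 mm deep inside, floor 69 mm over the bench, 78 mm from the axis). It starts at the back and turns with the table.
- fresh_cup (a point): Centre of the floor of the like cup opposite, which holds the fresh core. It starts at the front.
- front_place (a point): Fixed point where the floor centre of a cup is when it stands exactly at the open front (on the dryer's -x axis, 78 mm from the turntable's axis).
- sleeve_mouth (a point): Centre of the outer end of the fixed lock sleeve's 13 mm bore, 40 mm over the bench. The sleeve is 35 mm long; its bore points level at the turntable's axis.
- lock_pin: Loose steel lock pin, level, home in the sleeve at the start: round shank 12 mm thick with a red knob, 26 mm thick and 31 mm long. Origin: middle of the knob; x runs along the pin, from the point (80 mm from the origin, on -x) out through the knob; so it is drawn along its +x and is clear of the sleeve once drawn 62 mm. 0.11 kg. The bench in front of the sleeve, towards the robot, is free to lay it on.
- dry_core: Loose sand core to be unloaded, sand-coloured, 70 mm tall, belly 42 mm across up to 46 mm, above it a round neck 20 mm across to the top. Origin: centre of its underside. 0.06 kg.
- fresh_core: Loose fresh core, still soft, at the front at the start, not to be touched: sand-coloured, 62 mm tall, base 38 mm across, neck 24 mm. Origin: centre of its underside.
- core_plate: Fixed flat aluminium plate, 190 mm (its x) by 100 mm (its y), 10 mm thick, at the right of the dryer. Origin: centre of its underside. The end with x from -95 to 0 mm (the near end) is free; two finished cores stand on the rest.
- finished_core_a: Loose finished core on the plate, 44 mm across, 55 mm tall, three-stepped. Origin: centre of its underside.
- finished_core_b: Loose finished core on the plate, 48 mm across, 50 mm tall. Origin: centre of its underside.
- coil_hose: Fixed red coiled air hose, about 50 mm thick, that hangs from the ceiling and comes down to the bench at the left of the dryer, 115 to 175 mm high where it passes a post at front left, at least 25 mm outside that post. Its origin lies on the bench below its middle.
- glue_bottle: Loose brown bottle, 50 mm wide, 126 mm tall, on the bench at the right, near the robot. Origin: centre of its underside.
- squeeze_bottle: Loose white bottle with a red nozzle, 64 mm across, 225 mm tall, at the back left. Origin: centre of its underside.

How it is judged:
On the way, in this order (a step that is already met when the one before it is completed fails the run):
1. the lock pin is drawn right out of its sleeve (horizontal distance between lock_pin and sleeve_mouth above 0.08 m), for 0.1 s.
2. the table has been turned to the quarter stop, either way, and is let go there (x of fresh_cup in the frame of dryer between -0.008 and 0.008 m and velocity of joint turntable between -0.1 and 0.1 rad/s and contact force between the fingers and dryer below 0.1 N), for 0.1 s.
3. the table has been turned on to the half-turn stop, has clicked home and is let go, with the dry core still in its cup at the open front (horizontal distance between dry_cup and front_place below 0.006 m and velocity of joint turntable between -0.05 and 0.05 rad/s and contact force between the fingers and dryer below 0.1 N and distance between dry_core and dry_cup below 0.01 m and horizontal distance between fresh_core and fresh_cup below 0.009 m and angle between fresh_core's own z axis and vertical below 0.1 rad), for 0.2 s.
At the end, for the whole second after the job is handed in: The dry core stands upright and still on the core plate (within 5 deg, its centre on the plate); the table rests in the stop half round from the start (cup within 6 mm of the front place), the fresh core upright in its cup; the lock pin lies still on the bench, out of its sleeve (x of dry_core in the frame of core_plate between -0.092 and 0.092 m and y of dry_core in the frame of core_plate between -0.047 and 0.047 m and z of dry_core in the frame of core_plate between 0.007 and 0.014 m and angle between each of dry_core, fresh_core's own z axis and vertical below 0.1 rad and linear speed of each of dry_core, lock_pin below 0.02 m/s and horizontal distance between dry_cup and front_place below 0.006 m and velocity of joint turntable between -0.05 and 0.05 rad/s and horizontal distance between fresh_core and fresh_cup below 0.009 m and height (world z) of lock_pin between 0.005 and 0.018 m); the robot touches nothing.
It fails at once if the soft fresh core is touched by the robot (contact force between any of the fingers, the arm and fresh_core above 0.3 N).
It fails at once if the dry core is dropped: it falls freely for more than about 2 cm (linear speed of dry_core above 0.65 m/s and contact force between the fingers and dry_core below 0.05 N).
It fails at once if a finished core is knocked more than 2 cm from its place (distance of any of finished_core_a, finished_core_b from where it was at the start of the episode above 0.02 m).
It fails at once if a bottle is knocked more than 3 cm from its place (distance of any of glue_bottle, squeeze_bottle from where it was at the start of the episode above 0.03 m).
It also fails if it takes over 72 s, if anything falls off the work surface, if the arm or the gripper's body presses on something with over 40 N, if the wrist force passes 120 N, or if a joint passes its speed limit or range.

## Robot

A 6-joint arm with a two-finger parallel gripper is mounted at the origin on the work surface; the furniture and walls round the work are solid. World frame = base frame: x ahead of the robot, y to its left, z up, the work surface at z = 0. Lengths are in m, angles in rad, forces in N, time in s.
With the tool pointing down it reaches from about 0.375 to 0.9 m from the base axis. Payload 3.1 kg.
Tool frame: the origin (TCP) lies between the finger pads; the fingertips stand 19 mm ahead of it and the grasp point (between the pads) is the TCP; z points along the fingers, y is the direction in which the jaws open and shut (so a half turn about z gives the same grasp; the last joint's range is limited). The gripper opens to 87 mm and grips with 3 to 60 N. Pads are 19 mm wide; open, the fingers measure 117 mm over their backs; the gripper's body (75 mm by 190 mm) begins 51 mm behind the grasp point.
Start: joints at [-0.178, 0.527, 1.433, -0, 1.181, -0.178], TCP at [0.625, 0, 0.242] pointing down, gripper open.
Joint ranges: [-3.08, 3.08], [-0.75, 2.2], [0.22, 2.44], [-1.43, 4.57], [0, 2.65], [-2.85, 2.85]. Speed limits (rad/s): [2.79, 2.79, 3.14, 3.14, 3.14, 3.14].

## Interface

Orientations are given as a unit quaternion [x, y, z, w].
In Python, from rig import robot gives the robot as it stands.
- The arm moves only by the tool apply_moves, never from a script. Its argument "series" is a list of rows, each a list of 7 numbers: the shift along the tool's x, y, z in cm, then the turn, a rotation vector about the tool's x, y, z in degrees, then the opening, from 0 (shut) to 1 (fully open). In form: [[dx, dy, dz, rx, ry, rz, grip], ...]. A call has 1 to 5 rows; each row is the pose to reach, as a shift and turn from the pose commanded when the call began, along the tool's axes at that moment; what a row does not reach only later rows make up. A row lasts 1/12 s, in which the tool goes at most 41.7 mm and 7.16 degrees, less where a joint would pass 70% of its speed; a pose out of reach is approached as far as the arm can. A call with a gripper value outside its range is refused whole. The fingers move at their own pace and stop on an object; "newtons" is the grip in N (left out, the last holds). Time passes only in rows, so rows that repeat a pose let the fingers close. It gives the time, the measured TCP pose, the force and the opening at its end, in the units of the state.
- robot.get_obs(): the state, without advancing time (a new reading comes with each control period).
- robot.camera(name): name is "scene" or "side" or "wrist"; returns the picture (384x512x3 uint8, red, green, blue); there is no depth.
- robot.camera_params(name): a dict with "mtx" (3x3 intrinsics, pixels), "D" ([k1, k2, p1, p2, k3] as OpenCV has them; the pictures are not rectified), "origin" and "rotation" of the camera in the world. Camera axes: x right, y down, z forward; pixel columns grow to the right and rows downward; lengths in m; the calibration is good to about 2 mm. A picture is of the moment at which its call begins: read the wrist's pose just before it. camera_params takes no time and is no camera call; for the wrist camera it gives the pose at the moment of the call.
- robot.hand_in(): hands the job in, once; it reports no verdict.
The state is a dict: "time": time; "q": joint angles; "joint_velocities": joint speeds; "joint_torque": joint torques, N m; "position": TCP position; "tool_rot": TCP orientation; "ft_force": force on the tool from outside, world axes, zero at the start; "moment": the same for the moment, N m; "grip_width": finger opening in m.
Only numpy, scipy, OpenCV 4.12 (cv2) and the standard library are available. Lean on these libraries where they do the work, as an engineer would, in place of code of your own. Each camera call takes 0.05 s, during which the arm holds its last target. There are 200 camera calls.

## Working session

There is one attempt and no reset: what is moved stays moved. The work goes in short steps, Python scripts to look and compute and a tool call to move; the robot and the scene stay as the last step left them, time stands still between calls to the robot, and variables do not carry over. Pictures are saved under pics/ and viewed, about 8 in all and at most 12, crops included, and the job is handed in when it is done.

Besides the shell and the picture viewer there is one more tool, called after ">>>" by a JSON object that holds its "name" and its "arguments", one argument or row to a line. apply_moves: Moves the arm, as the interface text tells. Its arguments: {"type":"object","properties":{"series":{"type":"array"},"newtons":{"type":"number"}},"required":["series"]}

```bash
ls; mkdir -p pics
python3 - <<'E'
from rig import robot
import cv2,numpy as np
for n in ["scene","side"]:
    im=robot.camera(n); cv2.imwrite(f"pics/{n}0.png",im[:,:,::-1])
    p=robot.camera_params(n); print(n,p)
print(robot.get_obs())
E
```

```text
pics
scene {'mtx': array([[377.66942708,   0.        , 248.56803041],
       [  0.        , 377.66942708, 194.22073492],
       [  0.        ,   0.        ,   1.        ]]), 'D': array([-0.12877737,  0.        ,  0.        ,  0.        ,  0.        ]), 'origin': array([-0.191321  , -0.36860362,  0.72133886]), 'rotation': array([ 0.77463706, -0.47632085,  0.22680287, -0.34873534])}
side {'mtx': array([[380.63204291,   0.        , 256.94273632],
       [  0.        , 380.63204291, 196.61490584],
       [  0.        ,   0.        ,   1.        ]]), 'D': array([-0.03417174,  0.        ,  0.        ,  0.        ,  0.        ]), 'origin': array([-0.50736085, -0.22476461,  0.76947684]), 'rotation': array([ 0.67891974, -0.55472616,  0.3091273 , -0.36849312])}
{'time': 0.1, 'q': array([-1.78490668e-01,  5.28408103e-01,  1.43374301e+00, -1.17715058e-05,
        1.18139387e+00, -1.78503687e-01]), 'joint_velocities': array([-2.11546344e-03, -4.47889344e-05, -3.82711591e-03, -1.01589509e-03,
        1.03694538e-03, -1.53167384e-03]), 'joint_torque': array([-3.02360622e-04, -4.40987206e+01, -1.77151054e+01,  6.34850166e-02,
        5.34114777e-02, -3.85449334e-05]), 'position': array([6.24393705e-01, 1.41508370e-04, 2.40657915e-01]), 'tool_rot': array([ 7.07100257e-01,  7.07112631e-01, -5.61199769e-04, -7.98733617e-04]), 'ft_force': array([ 0.44612105, -0.10180927, -0.85080057]), 'moment': array([-0.00298138, -0.01118691,  0.03889772]), 'grip_width': 0.08723326054011182}
```

View pics/scene0.png

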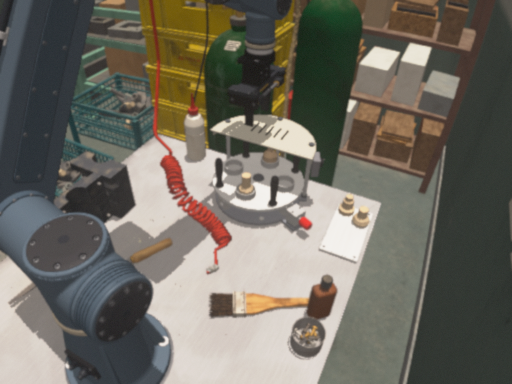

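View pics/side0.png

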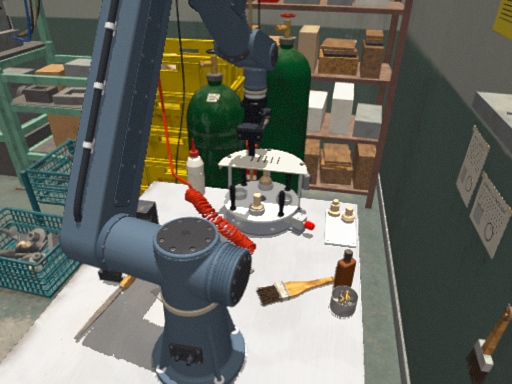

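```bash
cat > h.py <<'E'
import numpy as np,cv2
from scipy.spatial.transform import Rotation as R
def ray(p,uv):
    u=cv2.undistortPoints(np.array([[uv]],float),p["mtx"],p["D"])[0,0]
    return np.array(p["origin"]),R.from_quat(p["rotation"]).apply([u[0],u[1],1])
def onz(p,uv,z):
    o,d=ray(p,uv); return o+d*(z-o[2])/d[2]
def tri(l):
    A=np.zeros((3,3));b=np.zeros(3)
    for p,uv in l:
        o,d=ray(p,uv);d=d/np.linalg.norm(d);M=np.eye(3)-np.outer(d,d);A+=M;b+=M@o
    return np.linalg.solve(A,b)
def proj(p,X):
    rv=R.from_quat(p["rotation"]).inv();
    return cv2.projectPoints(np.array([X],float),rv.as_rotvec(),rv.apply(-np.array(p["origin"])),p["mtx"],p["D"])[0][0,0]
E
python3 - <<'E'
from rig import robot
from h import *
np.set_printoptions(precision=3,suppress=True)
p=robot.camera_params("scene");s=robot.camera_params("side")
for n,uv,z in [("A",(219,160),.156),("D",(275,178),.156),("knob",(305,223),.04),("c1",(320,249),.01),("c2",(355,260),.01),("c3",(381,206),.01),("glue",(319,315),0.0)]: print(n,onz(p,uv,z))
a=cv2.imread("pics/scene0.png");b=cv2.imread("pics/side0.png")
c=np.vstack([cv2.resize(a[105:265,200:390],None,fx=4,fy=4,interpolation=cv2.INTER_CUBIC)])
cv2.imwrite("pics/crop1.png",c[:600])
w=robot.camera_params("wrist");im=robot.camera("wrist");print(w)
cv2.imwrite("pics/w0.png",im[:,:,::-1])
E
```

```text
A [0.485 0.038 0.156]
D [ 0.483 -0.118  0.156]
knob [ 0.487 -0.208  0.04 ]
c1 [ 0.448 -0.267  0.01 ]
c2 [ 0.453 -0.356  0.01 ]
c3 [ 0.681 -0.374  0.01 ]
glue [ 0.274 -0.324  0.   ]
{'mtx': array([[272.434,   0.   , 251.736],
       [  0.   , 272.434, 190.355],
       [  0.   ,   0.   ,   1.   ]]), 'D': array([0.023, 0.   , 0.   , 0.   , 0.   ]), 'origin': array([0.625, 0.076, 0.385]), 'rotation': array([ 0.99 ,  0.   , -0.001,  0.138])}
```

View pics/crop1.png

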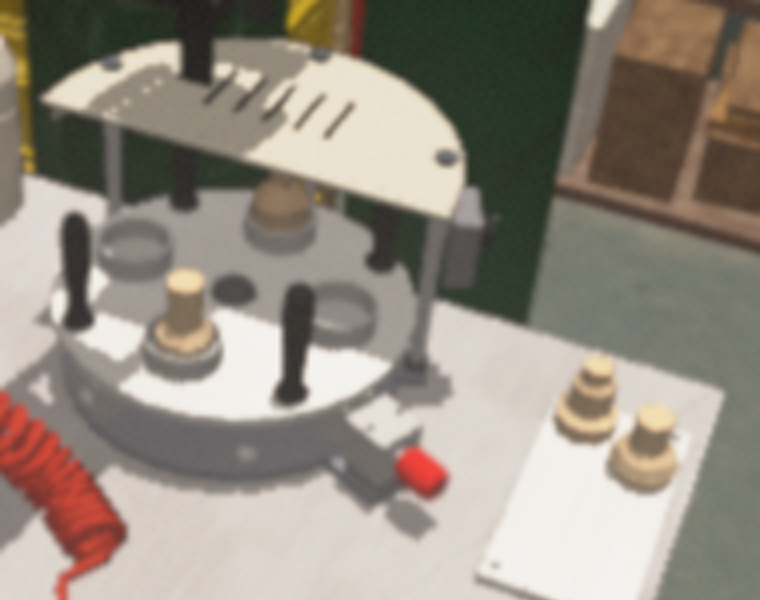

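View pics/w0.png

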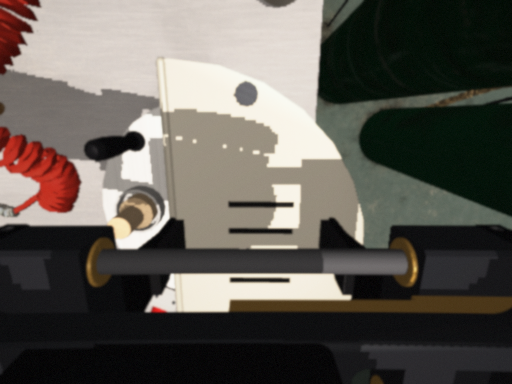

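>>> {"name": "apply_moves", "arguments": {
  "series": [
    [-3.6, -2, 0, 0, 0, 0, 1],
    [-7.2, -4, 0, 0, 0, 0, 1],
    [-10.8, -6, 0, 0, 0, 0, 1],
    [-14.4, -8, 0, 0, 0, 0, 1],
    [-18, -10, 0, 0, 0, 0, 1]
  ]
}}

```text
time: 0.57
position: [0.5237, -0.1811, 0.2413]
tool_rot: [0.707, 0.707, -0.0, -0.0]
ft_force: [-0.2, -0.8, -0.9]
grip_width: 0.0873
```

>>> {"name": "apply_moves", "arguments": {
  "series": [
    [-1, -1, 0.5, 0, 0, 7, 0.6],
    [-2, -2, 1, 0, 0, 14, 0.6],
    [-2.8, -3.8, 2, 0, 0, 21, 0.6],
    [-2.8, -3.8, 2.2, 0, 0, 25, 0.6],
    [-2.8, -3.8, 2.2, 0, 0, 25, 0.6]
  ]
}}

```text
time: 0.98
position: [0.4855, -0.2081, 0.2186]
tool_rot: [0.844, 0.536, -0.001, -0.001]
ft_force: [0.8, 0.8, 0.7]
grip_width: 0.0612
```

```bash
cat > look.py <<'E'
import sys
from rig import robot
from h import *
np.set_printoptions(precision=4,suppress=True)
S=robot.camera_params("scene")
def red(im):
    a=im.astype(int);return ((a[...,0]>130)&(a[...,1]<70)&(a[...,2]<70)).astype(np.uint8)
def blobs(m,mn=30):
    n,l,st,c=cv2.connectedComponentsWithStats(m)
    return [(st[i,4],c[i],st[i,:4]) for i in range(1,n) if st[i,4]>mn]
E
python3 - <<'E'
from look import *
o=robot.get_obs();print(o["time"],o["position"],R.from_quat(o["tool_rot"]).as_matrix())
w=robot.camera_params("wrist");im=robot.camera("wrist");cv2.imwrite("pics/w1.png",im[:,:,::-1])
for a,c,s in blobs(red(im)): print("w",a,c,s,onz(w,c,.04),onz(w,c,.05))
sc=robot.camera("scene");sd=robot.camera("side");sp=robot.camera_params("side")
for n,i,p in (("scene",sc,S),("side",sd,sp)):
    for a,c,s in blobs(red(i)): print(n,a,c,s,onz(p,c,.04))
p=S
for n,uv,z in [("c1",(319.5,249.5),.01),("c2",(355,260),.01),("far r",(372.5,213),.01),("fa",(200+588/4,105+425/4),.01),("fb",(200+645/4,105+470/4),.01)]: print(n,onz(p,uv,z))
# hose centreline: scene pts vs side pts
side=np.array([(187,190),(192,197),(210,213),(225,228),(245,243)],float)
for uv in [(168,165),(175,185),(190,205),(205,220),(222,238)]:
    best=min(((np.min(np.linalg.norm(np.vstack([side[k]+(side[k+1]-side[k])*t for k in range(4) for t in np.linspace(0,1,10)])-proj(sp,onz(p,uv,z)),axis=1)),z) for z in np.linspace(0,.5,51)));print("hose",uv,best,onz(p,uv,best[1]))
E
```

```text
0.9833 [ 0.4855 -0.2081  0.2186] [[ 0.4254  0.905  -0.0023]
 [ 0.905  -0.4254  0.0017]
 [ 0.0005 -0.0028 -1.    ]]
w 41 [2.2927 2.7805] [0 0 8 9] [0.334  0.0625 0.04  ] [0.3397 0.0562 0.05  ]
w 416 [19.8558 18.0192] [ 3  0 31 32] [0.3411 0.0448 0.04  ] [0.3466 0.0391 0.05  ]
w 366 [44.4891 24.1393] [26  5 30 36] [0.3602 0.0302 0.04  ] [0.3651 0.0249 0.05  ]
w 2166 [72.6911 66.9049] [ 41  18  58 119] [ 0.3621 -0.0149  0.04  ] [ 0.3669 -0.0188  0.05  ]
w 285 [255.9368 177.4246] [249 165  14  26] [ 0.4899 -0.2099  0.04  ] [ 0.4907 -0.2077  0.05  ]
scene 192 [156.5     95.8385] [153  60   7  75] [0.8901 0.5633 0.04  ]
scene 36 [192.8333 108.25  ] [189 104   9   8] [0.868  0.3755 0.04  ]
scene 291 [172.189 171.622] [161 152  23  37] [0.5079 0.2153 0.04  ]
scene 246 [213.5732 229.065 ] [195 211  35  34] [ 0.3616 -0.0123  0.04  ]
scene 79 [304.6076 222.8987] [299 218  12  11] [ 0.4869 -0.2074  0.04  ]
side 37 [193.2973 150.5405] [189 145   9   9] [0.9283 0.3352 0.04  ]
side 353 [196.5184 198.2805] [177 176  37  40] [0.5619 0.1956 0.04  ]
side 444 [235.9437 236.1351] [214 217  41  41] [0.3828 0.0083 0.04  ]
side 55 [308.8    225.0909] [304 222  11   8] [ 0.486  -0.2063  0.04  ]
c1 [ 0.4455 -0.2659  0.01  ]
c2 [ 0.4526 -0.3555  0.01  ]
far r [ 0.6407 -0.3577  0.01  ]
fa [ 0.6143 -0.2908  0.01  ]
fb [ 0.5887 -0.3379  0.01  ]
hose (168, 165) (np.float64(0.44252921286908087), np.float64(0.14)) [0.4234 0.1557 0.14  ]
hose (175, 185) (np.float64(0.3679741167068777), np.float64(0.14)) [0.3645 0.0927 0.14  ]
hose (190, 205) (np.float64(0.864132798093225), np.float64(0.1)) [0.3563 0.048  0.1   ]
hose (205, 220) (np.float64(0.5407328873992759), np.float64(0.07)) [0.354 0.006 0.07 ]
hose (222, 238) (np.float64(5.912145017323482), np.float64(0.02)) [ 0.3608 -0.0362  0.02  ]
```

View pics/w1.png

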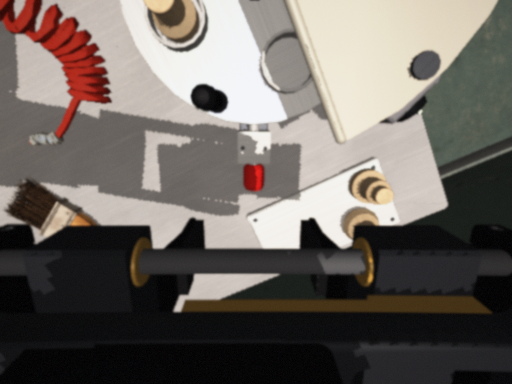

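>>> {"name": "apply_moves", "arguments": {
  "series": [
    [-0.3, 0.25, 3.5, 0, 0, 0, 0.6],
    [-0.3, 0.25, 7, 0, 0, 0, 0.6],
    [-0.3, 0.25, 10.5, 0, 0, 0, 0.6],
    [-0.3, 0.25, 14, 0, 0, 0, 0.6],
    [-0.3, 0.25, 17.2, 0, 0, 0, 0.6]
  ],
  "newtons": 25
}}

```text
time: 1.55
position: [0.4889, -0.2115, 0.0462]
tool_rot: [0.843, 0.538, 0.0, 0.001]
ft_force: [0.0, -0.3, -0.7]
grip_width: 0.0523
```

>>> {"name": "apply_moves", "arguments": {
  "series": [
    [0, 0, 0, 0, 0, 0, 0.6],
    [0, 0, 0, 0, 0, 0, 0.1],
    [0, 0, 0, 0, 0, 0, 0.1],
    [0, 0, 0, 0, 0, 0, 0.1],
    [0, 0, 0, 0, 0, 0, 0.1]
  ]
}}

```text
time: 1.97
position: [0.4895, -0.2126, 0.0499]
tool_rot: [0.843, 0.538, 0.001, 0.002]
ft_force: [-0.2, -0.8, 0.3]
grip_width: 0.0333
```

>>> {"name": "apply_moves", "arguments": {
  "series": [
    [0, 0, 0, 0, 0, 0, 0.1],
    [0, 0, 0, 0, 0, 0, 0.1],
    [0, 0, 0, 0, 0, 0, 0.1],
    [0, 0, 0, 0, 0, 0, 0.1],
    [0, 0, 0, 0, 0, 0, 0.1]
  ]
}}

```text
time: 2.38
position: [0.4872, -0.2116, 0.049]
tool_rot: [0.843, 0.538, -0.0, -0.0]
ft_force: [-4.0, 0.5, 7.2]
grip_width: 0.0255
```

>>> {"name": "apply_moves", "arguments": {
  "series": [
    [-0.5, 0, 0, 0, 0, 0, 0.1],
    [-1.2, 0, 0, 0, 0, 0, 0.1],
    [-2, 0, 0, 0, 0, 0, 0.1],
    [-3, 0, 0, 0, 0, 0, 0.1],
    [-4, 0, 0, 0, 0, 0, 0.1]
  ]
}}

```text
time: 2.8
position: [0.4707, -0.2485, 0.0478]
tool_rot: [0.843, 0.538, -0.0, 0.0]
ft_force: [-0.3, 2.7, -0.7]
grip_width: 0.0251
```

>>> {"name": "apply_moves", "arguments": {
  "series": [
    [-1, 0, 0, 0, 0, 0, 0.1],
    [-2, 0, 0, 0, 0, 0, 0.1],
    [-3, 0, 0, 0, 0, 0, 0.1],
    [-4, 0, 0, 0, 0, 0, 0.1],
    [-4, 0, 0, 0, 0, 0, 0.1]
  ]
}}

```text
time: 3.22
position: [0.454, -0.2872, 0.0476]
tool_rot: [0.844, 0.536, 0.0, 0.001]
ft_force: [0.3, 0.1, -0.8]
grip_width: 0.0254
```

>>> {"name": "apply_moves", "arguments": {
  "series": [
    [0.5, -2, 0, 0, 0, 0, 0.1],
    [1, -4, 0, 0, 0, 0, 0.1],
    [1.5, -5.5, 0, 0, 0, 0, 0.1],
    [2, -7, 0, 0, 0, 0, 0.1],
    [2, -7, 0, 0, 0, 0, 0.1]
  ]
}}

```text
time: 3.63
position: [0.3958, -0.2331, 0.0473]
tool_rot: [0.843, 0.537, -0.001, -0.004]
ft_force: [-0.7, 0.3, -0.2]
grip_width: 0.0256
```

>>> {"name": "apply_moves", "arguments": {
  "series": [
    [0, 0, 0.8, 0, 0, 0, 0.1],
    [0, 0, 1.6, 0, 0, 0, 0.1],
    [0, 0, 2.2, 0, 0, 0, 0.1],
    [0, 0, 2.5, 0, 0, 0, 0.1],
    [0, 0, 2.5, 0, 0, 0, 0.1]
  ]
}}

```text
time: 4.05
position: [0.4009, -0.2381, 0.023]
tool_rot: [0.843, 0.537, 0.0, 0.002]
ft_force: [0.9, 1.1, 10.4]
grip_width: 0.0254
```

>>> {"name": "apply_moves", "arguments": {
  "series": [
    [0, 0, 0, 0, 0, 0, 0.1],
    [0, 0, 0, 0, 0, 0, 0.5],
    [0, 0, 0, 0, 0, 0, 0.5],
    [0, 0, 0, 0, 0, 0, 0.5],
    [0, 0, 0, 0, 0, 0, 0.5]
  ]
}}

```text
time: 4.47
position: [0.3993, -0.2367, 0.022]
tool_rot: [0.843, 0.537, -0.0, -0.0]
ft_force: [-0.4, 0.6, 0.4]
grip_width: 0.0408
```

>>> {"name": "apply_moves", "arguments": {
  "series": [
    [0, 0, -4, 0, 0, 0, 0.5],
    [0, 0, -8, 0, 0, 0, 0.5],
    [0, 0, -12, 0, 0, 0, 0.5],
    [0, 0, -16, 0, 0, 0, 0.5],
    [0, 0, -20, 0, 0, 0, 0.5]
  ]
}}

```text
time: 4.88
position: [0.3987, -0.2361, 0.2239]
tool_rot: [0.843, 0.537, -0.0, -0.001]
ft_force: [0.3, -1.4, -1.2]
grip_width: 0.0438
```

Run:
```python
from look import *
o=robot.get_obs();print(o["time"],o["position"],o["q"],R.from_quat(o["tool_rot"]).as_matrix())
w=robot.camera_params("wrist");im=robot.camera("wrist");sc=robot.camera("scene");
for a,c,s in blobs(red(im)): print("w",a,c,s,onz(w,c,.013))
for a,c,s in blobs(red(sc)): print("s",a,c,s,onz(S,c,.013))
cv2.imwrite("pics/w2.png",np.hstack([im,cv2.resize(sc[120:312,170:426],(512,384))])[:,:,::-1][:, :, :] )
i=cv2.imread("pics/w2.png");cv2.imwrite("pics/w2.png",cv2.resize(i,(800,300)))
```

```text
4.8833 [ 0.3987 -0.2361  0.2239] [-0.7766  0.3385  1.8444 -0.      0.9602 -0.3402] [[ 0.4227  0.9063 -0.0011]
 [ 0.9063 -0.4227  0.0011]
 [ 0.0005 -0.0014 -1.    ]]
w 1239 [132.8378  30.2131] [104   0  52  84] [ 0.3448 -0.0276  0.013 ]
w 167 [253.5808 168.521 ] [249 159  11  20] [ 0.4028 -0.2327  0.013 ]
s 184 [156.538   95.1033] [153  60   7  75] [0.9386 0.6044 0.013 ]
s 41 [192.7317 108.2683] [189 104   9   8] [0.9097 0.4053 0.013 ]
s 246 [172.1626 173.3293] [161 158  23  31] [0.5284 0.2336 0.013 ]
s 171 [214.6199 231.0702] [201 216  30  29] [ 0.3785 -0.0042  0.013 ]
s 92 [301.4022 255.5217] [296 250  12  12] [ 0.4042 -0.2327  0.013 ]
```

View pics/w2.png

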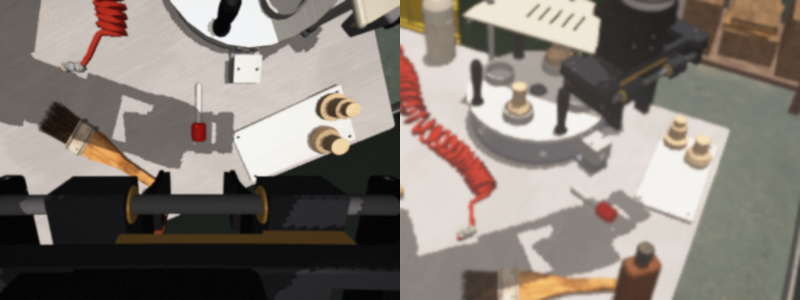

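>>> {"name": "apply_moves", "arguments": {
  "series": [
    [3.5, 0.7, 0, 0, 0, 5, 0.5],
    [7, 1.4, 0, 0, 0, 10, 0.5],
    [10.5, 2, 0, 0, 0, 15, 0.5],
    [14.2, 2.7, 0, 0, 0, 20, 0.5],
    [14.2, 2.7, 0, 0, 0, 20, 0.5]
  ]
}}

```text
time: 5.4
position: [0.486, -0.1145, 0.2215]
tool_rot: [0.923, 0.384, 0.001, -0.001]
ft_force: [-0.1, -0.3, -0.1]
grip_width: 0.0435
```

Run:
```python
from look import *
o=robot.get_obs();print(o["time"],o["position"],o["q"])
w=robot.camera_params("wrist");im=robot.camera("wrist")
print(w)
for X in [(.563,-.041,.069),(.4838,-.1202,.156),(.4838,.0382,.156),(.485,-.041,.131)]: print(X,proj(w,X))
cv2.imwrite("pics/w3.png",im[:,:,::-1])
```

```text
5.4 [ 0.486  -0.1145  0.2215] [-0.4572  0.3875  1.7653  0.0033  0.9892  0.3243]
{'mtx': array([[272.4338,   0.    , 251.7356],
       [  0.    , 272.4338, 190.3546],
       [  0.    ,   0.    ,   1.    ]]), 'D': array([0.0226, 0.    , 0.    , 0.    , 0.    ]), 'origin': array([ 0.5392, -0.0611,  0.366 ]), 'rotation': array([ 0.9156, -0.378 , -0.0528,  0.1264])}
(0.563, -0.041, 0.069) [254.7341  81.4381]
(0.4838, -0.1202, 0.156) [255.0086 215.746 ]
(0.4838, 0.0382, 0.156) [96.6022 66.3318]
(0.485, -0.041, 0.131) [190.4067 142.5717]
```

View pics/w3.png

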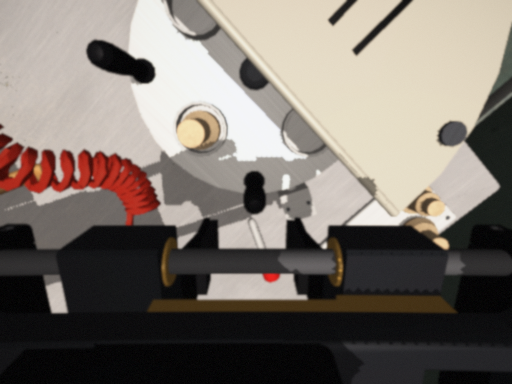

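Run:
```python
from look import *
o=robot.get_obs();print(o["time"],o["position"],o["q"])
w=robot.camera_params("wrist");im=robot.camera("wrist")
C=np.array
for X in [(.563,-.041,.069),(.4838,-.1202,.156),(.4838,.0382,.156),(.485,-.041,.131)]: print(X,proj(w,X))
g=cv2.cvtColor(im,cv2.COLOR_RGB2GRAY)
m=(g<45).astype(np.uint8)
for a,c,s in blobs(m,100): print(a,c,s)
cv2.imwrite("pics/w4.png",im[:,:,::-1])
b=np.s_[150:225,230:280]
print([ (r+150,np.where(m[r+150,230:280])[0][[0,-1]]+230) for r in range(0,75,4) if m[r+150,230:280].any()])
a=blobs(m[:110,80:170],50);print(a)
```

```text
5.45 [ 0.4845 -0.1165  0.2213] [-0.4608  0.3871  1.7666  0.0005  0.9894  0.3188]
(0.563, -0.041, 0.069) [254.8967  78.335 ]
(0.4838, -0.1202, 0.156) [254.6854 212.8163]
(0.4838, 0.0382, 0.156) [95.7028 61.4997]
(0.485, -0.041, 0.131) [190.0339 139.1713]
109 [339.7064   8.1376] [331   0  20  18]
307 [381.3127  21.6515] [356   0  51  48]
1478 [118.4323  56.906 ] [87 36 67 43]
297 [250.9933  74.4444] [241  56  27  30]
123 [499.6423  90.4472] [488  79  24  24]
65301 [268.3444 306.8193] [  0  98 512 286]
139 [ 49.8777 161.9281] [ 44 148  13  34]
126 [  4.6667 165.6825] [  0 154  14  23]
715 [253.758  189.9259] [244 169  21  42]
2198 [243.9045 242.9991] [169 218 165  40]
[(170, array([250, 258])), (174, array([246, 262])), (178, array([245, 262])), (182, array([245, 262])), (186, array([246, 262])), (190, array([245, 263])), (194, array([244, 264])), (198, array([244, 264])), (202, array([244, 264])), (206, array([246, 261])), (210, array([251, 254]))]
[(np.int32(1478), array([38.4323, 56.906 ]), array([ 7, 36, 67, 43], dtype=int32))]
```

>>> {"name": "apply_moves", "arguments": {
  "series": [
    [0, 0, 0, 0, 0, 0, 0.5],
    [0, 0, 0, 0, 0, 0, 0.5],
    [0, 0, 0, 0, 0, 0, 0.5],
    [0, 0, 0, 0, 0, 0, 0.5]
  ]
}}

```text
time: 5.83
position: [0.4831, -0.1203, 0.2224]
tool_rot: [0.924, 0.382, -0.0, -0.0]
ft_force: [0.6, 0.5, 0.2]
grip_width: 0.0435
```

Run:
```python
from look import *
o=robot.get_obs();print(o["time"],o["position"],o["q"])
w=robot.camera_params("wrist");im=robot.camera("wrist")
g=cv2.cvtColor(im,cv2.COLOR_RGB2GRAY)
m=(g<45).astype(np.uint8)
for a,c,s in blobs(m,100): print(a,c,s)
for n,uv,z in [("hub",(251,74.4),.069)]: print(n,onz(w,uv,z))
for b in blobs(m,100):
    s=b[2]
    if 85<s[0]<95 or 240<s[0]<248 : print(s, onz(w,(s[0]+s[2]/2,s[1]+s[3]-10),.156), onz(w,(s[0]+11,s[1]+11),.156),onz(w,b[1],.069))
cv2.imwrite("pics/w4.png",cv2.resize(im[20:230,60:340],None,fx=2.8,fy=2.8,interpolation=cv2.INTER_CUBIC)[:,:,::-1])
```

```text
5.8333 [ 0.4831 -0.1203  0.2224] [-0.4688  0.3846  1.7671 -0.0001  0.9902  0.3186]
264 [372.3674  18.697 ] [351   0  44  41]
1503 [114.9434  53.2089] [83 32 68 44]
309 [248.8155  70.5372] [238  52  28  30]
155 [496.3806  89.3548] [480  75  32  30]
65757 [269.7363 306.0292] [  0  94 512 290]
142 [ 47.7958 160.3873] [ 42 146  13  34]
102 [  3.8333 161.5392] [  0 151  13  22]
705 [251.7844 185.9149] [241 166  22  40]
2158 [242.392  242.8795] [169 218 155  40]
hub [ 0.5623 -0.0401  0.069 ]
[241 166  22  40] [ 0.4909 -0.1126  0.156 ] [ 0.5021 -0.1014  0.156 ] [ 0.4803 -0.1229  0.069 ]
```

View pics/w4.png

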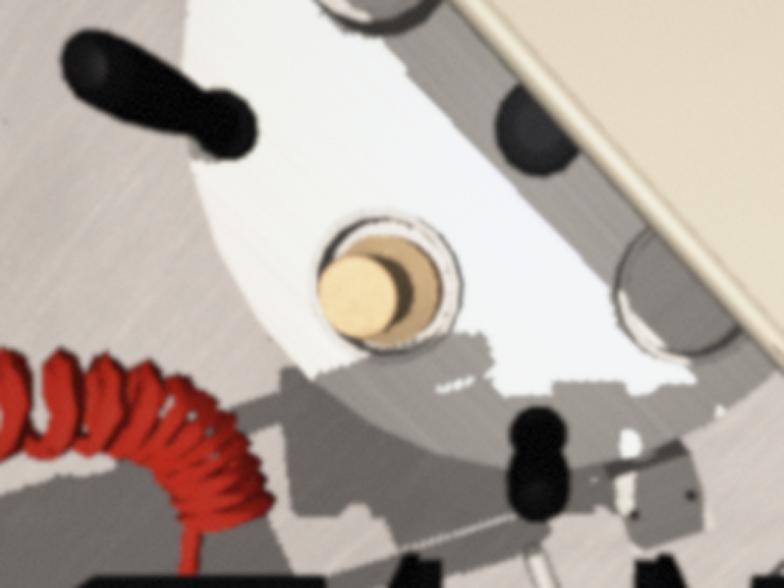

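Run:
```python
from look import *
w=robot.camera_params("wrist")
print(robot.get_obs()["position"],w["origin"],w["rotation"])
for n,uv,z in [("A",(91.4,42.9),.15),("D",(252,195.5),.15),("Ab",(139.3,64),.07),("Db",(252,174),.07),("hub",(252,65),.069),("fresh",(187.5,125.7),.131)]: print(n,onz(w,uv,z))
```

```text
[ 0.4832 -0.1202  0.2225] [ 0.5368 -0.0666  0.3668] [ 0.9147 -0.3797 -0.0531  0.1277]
A [0.4897 0.0469 0.15  ]
D [ 0.49   -0.1135  0.15  ]
Ab [0.4904 0.0449 0.07  ]
Db [ 0.4905 -0.1131  0.07  ]
hub [ 0.5692 -0.0346  0.069 ]
fresh [ 0.4911 -0.0358  0.131 ]
```

Run:
```python
from look import *
sp=robot.camera_params("side")
for X in [(.490,.046,.156),(.490,-.1133,.156),(.490,.045,.07),(.569,-.034,.069),(.491,-.035,.131)]:
    u=proj(S,X);print(X,u,(u-[200,105])*4,proj(sp,X))
a=cv2.imread("pics/side0.png")
cv2.imwrite("pics/s1.png",cv2.resize(a[150:260,200:380],None,fx=4,fy=4,interpolation=cv2.INTER_CUBIC))
```

```text
(0.49, 0.046, 0.156) [217.3606 158.0654] [ 69.4425 212.2615] [231.7317 184.786 ]
(0.49, -0.1133, 0.156) [274.2314 175.8228] [296.9254 283.2911] [281.8731 190.3696]
(0.49, 0.045, 0.07) [218.7506 184.035 ] [ 75.0022 316.1402] [232.6769 207.4331]
(0.569, -0.034, 0.069) [257.4244 176.7551] [229.6978 287.0204] [260.8746 197.6831]
(0.491, -0.035, 0.131) [245.5206 174.5048] [182.0823 278.0193] [256.9365 194.2212]
```

>>> {"name": "apply_moves", "arguments": {
  "series": [
    [0.7, 0, 0, 0, 0, 0, 0.5],
    [0.7, 0, 2, 0, 0, 0, 0.5],
    [0.7, 0, 4.5, 0, 0, 0, 0.5],
    [0.7, 0, 6.5, 0, 0, 0, 0.5],
    [0.7, 0, 7.3, 0, 0, 0, 0.5]
  ],
  "newtons": 15
}}

```text
time: 6.3
position: [0.4875, -0.1137, 0.1474]
tool_rot: [0.924, 0.382, -0.001, -0.002]
ft_force: [-0.1, -0.1, 0.1]
grip_width: 0.0434
```

>>> {"name": "apply_moves", "arguments": {
  "series": [
    [0, 0, 0, 0, 0, 0, 0.5],
    [0, 0, 0, 0, 0, 0, 0.1],
    [0, 0, 0, 0, 0, 0, 0.1],
    [0, 0, 0, 0, 0, 0, 0.1],
    [0, 0, 0, 0, 0, 0, 0.1]
  ]
}}

```text
time: 6.72
position: [0.4893, -0.1146, 0.1506]
tool_rot: [0.924, 0.383, 0.001, 0.001]
ft_force: [-0.5, 0.5, -0.3]
grip_width: 0.0244
```

>>> {"name": "apply_moves", "arguments": {
  "series": [
    [0, 0, 0, 0, 0, 0, 0.1],
    [0, 0, 0, 0, 0, 0, 0.1],
    [0, 0, 0, 0, 0, 0, 0.1],
    [0, 0, 0, 0, 0, 0, 0.1],
    [0, 0, 0, 0, 0, 0, 0.1]
  ]
}}

```text
time: 7.13
position: [0.4891, -0.1145, 0.1504]
tool_rot: [0.924, 0.383, 0.001, 0.001]
ft_force: [-0.1, 0.7, 6.2]
grip_width: 0.0188
```

>>> {"name": "apply_moves", "arguments": {
  "series": [
    [0, 0, 0, 0, 0, 0, 0.4],
    [0, 0, 0, 0, 0, 0, 0.4],
    [0, 0, 0.3, 0, 0, 0, 0.4],
    [0, 0, 0.6, 0, 0, 0, 0.4],
    [0, 0, 0.6, 0, 0, 0, 0.1]
  ]
}}

```text
time: 7.55
position: [0.488, -0.1141, 0.1427]
tool_rot: [0.924, 0.383, -0.001, -0.001]
ft_force: [-0.5, -0.6, -0.4]
grip_width: 0.0316
```

>>> {"name": "apply_moves", "arguments": {
  "series": [
    [0, 0, 0, 0, 0, 0, 0.1],
    [0, 0, 0, 0, 0, 0, 0.1],
    [0, 0, 0, 0, 0, 0, 0.1],
    [0, 0, 0, 0, 0, 0, 0.1],
    [0, 0, 0, 0, 0, 0, 0.1]
  ]
}}

```text
time: 7.97
position: [0.4886, -0.1143, 0.1434]
tool_rot: [0.924, 0.383, 0.0, 0.0]
ft_force: [0.6, -0.4, -1.9]
grip_width: 0.0186
```

>>> {"name": "apply_moves", "arguments": {
  "series": [
    [0, -0.2, 0, 0, 0, 1, 0.1],
    [0.01, -0.49, 0, 0, 0, 2.5, 0.1],
    [0.03, -0.88, 0, 0, 0, 4.5, 0.1],
    [0.08, -1.36, 0, 0, 0, 7, 0.1],
    [0.17, -1.94, 0, 0, 0, 10, 0.1]
  ]
}}

```text
time: 8.38
position: [0.4767, -0.0999, 0.1434]
tool_rot: [0.954, 0.299, 0.001, 0.001]
ft_force: [2.2, 0.3, -4.0]
grip_width: 0.0186
```

>>> {"name": "apply_moves", "arguments": {
  "series": [
    [0.03, -0.78, 0, 0, 0, 4, 0.1],
    [0.11, -1.56, 0, 0, 0, 8, 0.1],
    [0.24, -2.33, 0, 0, 0, 12, 0.1],
    [0.43, -3.09, 0, 0, 0, 16, 0.1],
    [0.68, -3.83, 0, 0, 0, 20, 0.1]
  ]
}}

```text
time: 8.8
position: [0.4603, -0.0644, 0.1434]
tool_rot: [0.992, 0.128, 0.001, 0.001]
ft_force: [2.0, -1.9, -5.7]
grip_width: 0.0184
```

>>> {"name": "apply_moves", "arguments": {
  "series": [
    [0.03, -0.78, 0, 0, 0, 4, 0.1],
    [0.11, -1.56, 0, 0, 0, 8, 0.1],
    [0.24, -2.33, 0, 0, 0, 12, 0.1],
    [0.43, -3.09, 0, 0, 0, 16, 0.1],
    [0.68, -3.83, 0, 0, 0, 20, 0.1]
  ]
}}

```text
time: 9.22
position: [0.457, -0.0256, 0.1434]
tool_rot: [0.999, -0.046, 0.001, 0.001]
ft_force: [2.4, -3.0, -5.9]
grip_width: 0.0186
```

>>> {"name": "apply_moves", "arguments": {
  "series": [
    [0.03, -0.78, 0, 0, 0, 4, 0.1],
    [0.11, -1.56, 0, 0, 0, 8, 0.1],
    [0.24, -2.33, 0, 0, 0, 12, 0.1],
    [0.43, -3.09, 0, 0, 0, 16, 0.1],
    [0.68, -3.83, 0, 0, 0, 20, 0.1]
  ]
}}

```text
time: 9.63
position: [0.467, 0.0119, 0.1434]
tool_rot: [0.976, -0.218, 0.001, 0.001]
ft_force: [1.6, -4.3, -5.4]
grip_width: 0.0183
```

>>> {"name": "apply_moves", "arguments": {
  "series": [
    [0.03, -0.78, 0, 0, 0, 4, 0.1],
    [0.1, -1.46, 0, 0, 0, 7.5, 0.1],
    [0.19, -2.04, 0, 0, 0, 10.5, 0.1],
    [0.29, -2.52, 0, 0, 0, 13, 0.1],
    [0.38, -2.9, 0, 0, 0, 15, 0.1]
  ]
}}

```text
time: 10.05
position: [0.4825, 0.0361, 0.1434]
tool_rot: [0.939, -0.343, 0.0, 0.001]
ft_force: [0.4, -4.0, -3.9]
grip_width: 0.0184
```

>>> {"name": "apply_moves", "arguments": {
  "series": [
    [0.01, -0.39, 0, 0, 0, 2, 0.1],
    [0.02, -0.68, 0, 0, 0, 3.5, 0.1],
    [0.03, -0.88, 0, 0, 0, 4.5, 0.1],
    [0.04, -0.98, 0, 0, 0, 5, 0.1],
    [0.04, -0.98, 0, 0, 0, 5, 0.1]
  ]
}}

```text
time: 10.47
position: [0.4894, 0.0438, 0.1434]
tool_rot: [0.924, -0.383, 0.001, 0.0]
ft_force: [2.6, -4.0, -6.0]
grip_width: 0.0185
```

>>> {"name": "apply_moves", "arguments": {
  "series": [
    [0, 0, 0, 0, 0, 0, 0.1],
    [0, 0, 0, 0, 0, 0, 0.45],
    [0, 0, 0, 0, 0, 0, 0.45],
    [0, 0, 0, 0, 0, 0, 0.45],
    [0, 0, 0, 0, 0, 0, 0.45]
  ]
}}

```text
time: 10.88
position: [0.4882, 0.0445, 0.1438]
tool_rot: [0.924, -0.383, -0.0, -0.0]
ft_force: [-0.2, -0.3, -0.4]
grip_width: 0.0357
```

>>> {"name": "apply_moves", "arguments": {
  "series": [
    [0, 0, 0, 0, 0, 0, 0.45],
    [0, 0, -1.5, 0, 0, 0, 0.45],
    [0, 0, -4, 0, 0, 0, 0.45],
    [0, 0, -7, 0, 0, 0, 0.45],
    [0, 0, -8, 0, 0, 0, 0.45]
  ]
}}

```text
time: 11.3
position: [0.4904, 0.0442, 0.2269]
tool_rot: [0.924, -0.383, 0.003, -0.001]
ft_force: [0.2, 0.2, -0.9]
grip_width: 0.0393
```

Run:
```python
from look import *
o=robot.get_obs();print(o["time"],o["position"],o["q"])
C=np.array([.568,-.035])
w=robot.camera_params("wrist");im=robot.camera("wrist");sc=robot.camera("scene")
i=np.hstack([im,cv2.resize(sc[105:265,190:403],(512,384),interpolation=cv2.INTER_CUBIC)]);cv2.imwrite("pics/w5.png",cv2.resize(i,(800,300))[:,:,::-1])
for X in [(.4888,.0442,.156),(.4888,-.1142,.156)]: print(proj(w,X))
```

```text
11.3 [0.4904 0.0442 0.2269] [-0.1378  0.3689  1.7789  0.0003  0.9884  2.2181]
[254.2038 207.6286]
[411.2131  59.9586]
```

View pics/w5.png

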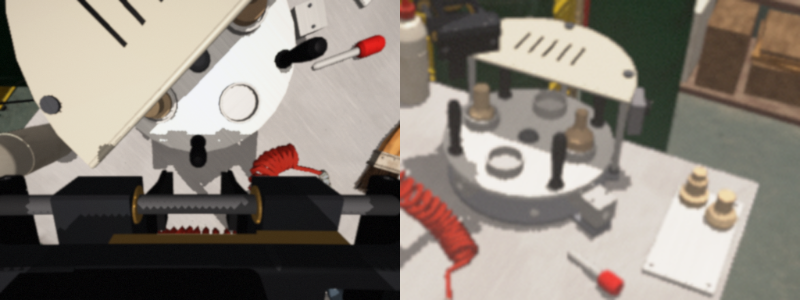

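>>> {"name": "apply_moves", "arguments": {
  "series": [
    [2.5, 2.5, 0, 0, 0, -7, 0.5],
    [5, 5, 0, 0, 0, -14, 0.5],
    [7.5, 7.5, 0, 0, 0, -21, 0.5],
    [10, 10, 0, 0, 0, -28, 0.5],
    [11.2, 11.2, 0, 0, 0, -35, 0.5]
  ]
}}

```text
time: 11.82
position: [0.4883, -0.117, 0.2224]
tool_rot: [0.995, -0.1, -0.001, 0.0]
ft_force: [0.5, 0.7, -0.2]
grip_width: 0.0433
```

>>> {"name": "apply_moves", "arguments": {
  "series": [
    [0, 0, 0, 0, 0, -7, 0.5],
    [0, 0, 0, 0, 0, -14, 0.5],
    [0, 0, 0, 0, 0, -21, 0.5],
    [0, 0, 0, 0, 0, -28, 0.5],
    [0, 0, 0, 0, 0, -35, 0.5]
  ]
}}

```text
time: 12.23
position: [0.4877, -0.1139, 0.222]
tool_rot: [0.979, 0.205, -0.001, -0.001]
ft_force: [-0.5, 0.2, -0.9]
grip_width: 0.0434
```

>>> {"name": "apply_moves", "arguments": {
  "series": [
    [0, 0, 0, 0, 0, -7, 0.5],
    [0, 0, 0, 0, 0, -14, 0.5],
    [0, 0, 0, 0, 0, -20, 0.5],
    [0, 0, 0, 0, 0, -20, 0.5],
    [0, 0, 0, 0, 0, -20, 0.5]
  ]
}}

```text
time: 12.65
position: [0.488, -0.1138, 0.2225]
tool_rot: [0.93, 0.368, -0.001, -0.001]
ft_force: [0.5, -0.6, 0.1]
grip_width: 0.0436
```

>>> {"name": "apply_moves", "arguments": {
  "series": [
    [0, 0, 2, 0, 0, 0, 0.5],
    [0, 0, 4, 0, 0, 0, 0.5],
    [0, 0, 6, 0, 0, 0, 0.5],
    [0, 0, 7.5, 0, 0, 0, 0.5],
    [0, 0, 8, 0, 0, 0, 0.5]
  ]
}}

```text
time: 13.07
position: [0.4871, -0.1135, 0.1411]
tool_rot: [0.93, 0.368, -0.002, -0.002]
ft_force: [-0.1, 0.2, -0.3]
grip_width: 0.0438
```

>>> {"name": "apply_moves", "arguments": {
  "series": [
    [0, 0, 0, 0, 0, 0, 0.5],
    [0, 0, 0, 0, 0, 0, 0.1],
    [0, 0, 0, 0, 0, 0, 0.1],
    [0, 0, 0, 0, 0, 0, 0.1],
    [0, 0, 0, 0, 0, 0, 0.1]
  ]
}}

```text
time: 13.48
position: [0.4893, -0.1145, 0.1444]
tool_rot: [0.929, 0.369, 0.001, 0.001]
ft_force: [0.2, 0.1, -0.6]
grip_width: 0.0244
```

>>> {"name": "apply_moves", "arguments": {
  "series": [
    [0, 0, 0, 0, 0, 0, 0.1],
    [0, 0, 0, 0, 0, 0, 0.1],
    [0, 0, 0, 0, 0, 0, 0.1],
    [0, 0, 0, 0, 0, 0, 0.1],
    [0, 0, 0, 0, 0, 0, 0.1]
  ]
}}

```text
time: 13.9
position: [0.4893, -0.1146, 0.1443]
tool_rot: [0.929, 0.369, 0.001, 0.001]
ft_force: [-1.3, 0.2, 5.2]
grip_width: 0.0182
```

>>> {"name": "apply_moves", "arguments": {
  "series": [
    [0, 0, 0, 0, 0, -0.8, 0.1],
    [0, 0, 0, 0, 0, -1.7, 0.1],
    [0, 0, 0, 0, 0, -1.7, 0.1]
  ]
}}

```text
time: 14.15
position: [0.4894, -0.1146, 0.1442]
tool_rot: [0.924, 0.383, 0.001, 0.001]
ft_force: [-0.3, -1.0, 6.0]
grip_width: 0.0186
```

>>> {"name": "apply_moves", "arguments": {
  "series": [
    [0, -0.2, 0, 0, 0, 1, 0.1],
    [0.01, -0.49, 0, 0, 0, 2.5, 0.1],
    [0.03, -0.88, 0, 0, 0, 4.5, 0.1],
    [0.08, -1.36, 0, 0, 0, 7, 0.1],
    [0.17, -1.94, 0, 0, 0, 10, 0.1]
  ]
}}

```text
time: 14.57
position: [0.4778, -0.1008, 0.1442]
tool_rot: [0.954, 0.299, 0.001, 0.002]
ft_force: [0.7, -1.8, 5.8]
grip_width: 0.0183
```

>>> {"name": "apply_moves", "arguments": {
  "series": [
    [0.03, -0.78, 0, 0, 0, 4, 0.1],
    [0.11, -1.56, 0, 0, 0, 8, 0.1],
    [0.24, -2.33, 0, 0, 0, 12, 0.1],
    [0.43, -3.09, 0, 0, 0, 16, 0.1],
    [0.68, -3.83, 0, 0, 0, 20, 0.1]
  ]
}}

```text
time: 14.98
position: [0.4608, -0.065, 0.1442]
tool_rot: [0.992, 0.129, 0.001, 0.001]
ft_force: [0.2, -4.2, 4.7]
grip_width: 0.0183
```

>>> {"name": "apply_moves", "arguments": {
  "series": [
    [0.03, -0.78, 0, 0, 0, 4, 0.1],
    [0.11, -1.56, 0, 0, 0, 8, 0.1],
    [0.24, -2.33, 0, 0, 0, 12, 0.1],
    [0.43, -3.09, 0, 0, 0, 16, 0.1],
    [0.68, -3.83, 0, 0, 0, 20, 0.1]
  ]
}}

```text
time: 15.4
position: [0.4573, -0.026, 0.1442]
tool_rot: [0.999, -0.045, 0.001, 0.001]
ft_force: [-0.6, -3.5, 6.5]
grip_width: 0.0187
```

>>> {"name": "apply_moves", "arguments": {
  "series": [
    [0.03, -0.78, 0, 0, 0, 4, 0.1],
    [0.11, -1.56, 0, 0, 0, 8, 0.1],
    [0.24, -2.33, 0, 0, 0, 12, 0.1],
    [0.43, -3.09, 0, 0, 0, 16, 0.1],
    [0.68, -3.83, 0, 0, 0, 20, 0.1]
  ]
}}

```text
time: 15.82
position: [0.4673, 0.0117, 0.1442]
tool_rot: [0.976, -0.218, 0.001, 0.001]
ft_force: [0.1, -4.9, 6.8]
grip_width: 0.0185
```

>>> {"name": "apply_moves", "arguments": {
  "series": [
    [0.03, -0.78, 0, 0, 0, 4, 0.1],
    [0.1, -1.46, 0, 0, 0, 7.5, 0.1],
    [0.19, -2.04, 0, 0, 0, 10.5, 0.1],
    [0.29, -2.52, 0, 0, 0, 13, 0.1],
    [0.38, -2.9, 0, 0, 0, 15, 0.1]
  ]
}}

```text
time: 16.23
position: [0.4828, 0.036, 0.1442]
tool_rot: [0.939, -0.343, 0.001, 0.001]
ft_force: [0.8, -5.1, 6.8]
grip_width: 0.0185
```

>>> {"name": "apply_moves", "arguments": {
  "series": [
    [0.01, -0.39, 0, 0, 0, 2, 0.1],
    [0.02, -0.68, 0, 0, 0, 3.5, 0.1],
    [0.03, -0.88, 0, 0, 0, 4.5, 0.1],
    [0.04, -0.98, 0, 0, 0, 5, 0.1],
    [0.04, -0.98, 0, 0, 0, 5, 0.1]
  ]
}}

```text
time: 16.65
position: [0.4897, 0.0436, 0.1443]
tool_rot: [0.924, -0.383, 0.001, 0.0]
ft_force: [0.1, -2.9, 6.4]
grip_width: 0.0185
```

>>> {"name": "apply_moves", "arguments": {
  "series": [
    [0, 0, 0, 0, 0, 0, 0.1],
    [0, 0, 0, 0, 0, 0, 0.45],
    [0, 0, 0, 0, 0, 0, 0.45],
    [0, 0, 0, 0, 0, 0, 0.45],
    [0, 0, 0, 0, 0, 0, 0.45]
  ]
}}

```text
time: 17.07
position: [0.4883, 0.0444, 0.1432]
tool_rot: [0.924, -0.383, -0.001, 0.0]
ft_force: [-0.3, -0.1, 0.1]
grip_width: 0.0353
```

>>> {"name": "apply_moves", "arguments": {
  "series": [
    [0, 0, 0, 0, 0, 0, 0.45],
    [0, 0, -1.5, 0, 0, 0, 0.45],
    [0, 0, -4, 0, 0, 0, 0.45],
    [0, 0, -7, 0, 0, 0, 0.45],
    [0, 0, -8, 0, 0, 0, 0.45]
  ]
}}

```text
time: 17.48
position: [0.4906, 0.0441, 0.2266]
tool_rot: [0.924, -0.383, 0.003, -0.001]
ft_force: [0.9, 0.2, 0.7]
grip_width: 0.0392
```

>>> {"name": "apply_moves", "arguments": {
  "series": [
    [1, 1, 0, 0, 0, -6, 0.45],
    [2.5, 2.5, 0, 0, 0, -12, 0.45],
    [4, 4, 0, 0, 0, -18, 0.45],
    [5.6, 5.6, 0, 0, 0, -24, 0.45],
    [5.6, 5.6, 0, 0, 0, -30, 0.45]
  ]
}}

```text
time: 17.9
position: [0.4895, -0.0381, 0.2236]
tool_rot: [0.992, -0.129, 0.001, 0.001]
ft_force: [0.7, -0.1, -0.7]
grip_width: 0.0391
```

>>> {"name": "apply_moves", "arguments": {
  "series": [
    [0, 0, 0, 0, 0, -6, 0.45],
    [0, 0, 0, 0, 0, -12, 0.45],
    [0, 0, 0, 0, 0, -15, 0.45],
    [0, 0, 0, 0, 0, -15, 0.45],
    [0, 0, 0, 0, 0, -15, 0.45]
  ]
}}

```text
time: 18.32
position: [0.4887, -0.0349, 0.2234]
tool_rot: [1.0, -0.001, -0.0, -0.0]
ft_force: [-0.2, 0.9, -0.1]
grip_width: 0.0392
```

>>> {"name": "apply_moves", "arguments": {
  "series": [
    [0, 0, 0, 0, 0, 0, 0.45],
    [0, 0, 0, 0, 0, 0, 0.45],
    [0, 0, 0, 0, 0, 0, 0.45]
  ]
}}

```text
time: 18.57
position: [0.4889, -0.0349, 0.2235]
tool_rot: [1.0, -0.0, -0.0, -0.0]
ft_force: [-0.2, -0.3, 1.3]
grip_width: 0.0389
```

Run:
```python
from look import *
o=robot.get_obs();print(o["time"],o["position"],R.from_quat(o["tool_rot"]).as_matrix())
w=robot.camera_params("wrist");im=robot.camera("wrist");sc=robot.camera("scene")
for X in [(.490,-.035,.139),(.490,-.035,.086),(.4888,.0442,.156),(.4888,-.1142,.156)]: print(proj(w,X),proj(S,X))
i=np.hstack([im[:300],cv2.resize(sc[120:270,190:410],(440,300),interpolation=cv2.INTER_CUBIC)]);cv2.imwrite("pics/w6.png",cv2.resize(i,(800,252))[:,:,::-1])
cv2.imwrite("pics/w6full.png",im[:,:,::-1])
```

```text
18.5667 [ 0.4889 -0.0349  0.2235] [[ 1.     -0.0003 -0.    ]
 [-0.0003 -1.      0.    ]
 [-0.     -0.     -1.    ]]
[252.5075 200.2987] [245.3873 172.2211]
[252.355  184.9979] [245.1098 188.2848]
[156.1391 208.1347] [217.7346 158.4942]
[348.995  208.0844] [274.3756 176.1988]
```

View pics/w6.png

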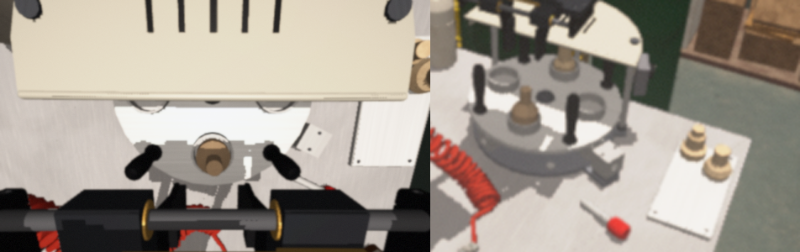

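>>> {"name": "apply_moves", "arguments": {
  "series": [
    [0.2, 0, 2.5, 0, 0, 0, 0.45],
    [0.2, 0, 5, 0, 0, 0, 0.45],
    [0.2, 0, 7, 0, 0, 0, 0.45],
    [0.2, 0, 8.2, 0, 0, 0, 0.45],
    [0.2, 0, 8.7, 0, 0, 0, 0.45]
  ],
  "newtons": 10
}}

```text
time: 19.08
position: [0.4898, -0.0347, 0.1348]
tool_rot: [1.0, -0.0, -0.002, -0.001]
ft_force: [-0.4, 0.5, 0.3]
grip_width: 0.0392
```

>>> {"name": "apply_moves", "arguments": {
  "series": [
    [0, 0, 0, 0, 0, 0, 0.45],
    [0, 0, 0, 0, 0, 0, 0.35],
    [0, 0, 0, 0, 0, 0, 0.28],
    [0, 0, 0, 0, 0, 0, 0.24],
    [0, 0, 0, 0, 0, 0, 0.2]
  ]
}}

```text
time: 19.5
position: [0.4915, -0.0351, 0.1374]
tool_rot: [1.0, 0.0, 0.001, 0.0]
ft_force: [-1.1, -0.8, -0.9]
grip_width: 0.0218
```

>>> {"name": "apply_moves", "arguments": {
  "series": [
    [0, 0, 0, 0, 0, 0, 0.12],
    [0, 0, 0, 0, 0, 0, 0.1],
    [0, 0, 0, 0, 0, 0, 0.1],
    [0, 0, 0, 0, 0, 0, 0.1],
    [0, 0, 0, 0, 0, 0, 0.1]
  ]
}}

```text
time: 19.92
position: [0.4915, -0.0352, 0.1371]
tool_rot: [1.0, 0.0, 0.001, 0.0]
ft_force: [0.3, -1.0, 6.3]
grip_width: 0.018
```

Run:
```python
from look import *
o=robot.get_obs();print(o["time"],o["position"],o["grip_width"],o["ft_force"])
```

```text
19.9167 [ 0.4915 -0.0352  0.1371] 0.018012336971394153 [ 0.3244 -0.9858  6.2646]
```

>>> {"name": "apply_moves", "arguments": {
  "series": [
    [0, 0, -0.5, 0, 0, 0, 0.1],
    [0, 0, -1.2, 0, 0, 0, 0.1],
    [0, 0, -2.2, 0, 0, 0, 0.1],
    [0, 0, -3.2, 0, 0, 0, 0.1],
    [0, 0, -4.2, 0, 0, 0, 0.1]
  ]
}}

```text
time: 20.33
position: [0.4905, -0.0348, 0.1791]
tool_rot: [1.0, 0.0, -0.0, -0.0]
ft_force: [0.1, 0.6, -0.2]
grip_width: 0.018
```

>>> {"name": "apply_moves", "arguments": {
  "series": [
    [0, 0, -1.5, 0, 0, 0, 0.1],
    [0, 0, -3.2, 0, 0, 0, 0.1],
    [0, 0, -5, 0, 0, 0, 0.1],
    [0, 0, -6.3, 0, 0, 0, 0.1],
    [0, 0, -6.8, 0, 0, 0, 0.1]
  ]
}}

```text
time: 20.75
position: [0.4917, -0.0351, 0.2487]
tool_rot: [1.0, 0.0, 0.002, 0.0]
ft_force: [0.2, -0.1, 0.3]
grip_width: 0.0178
```

>>> {"name": "apply_moves", "arguments": {
  "series": [
    [0, 1, 0, 0, 0, 0, 0.1],
    [0.1, 3, 0, 0, 0, 0, 0.1],
    [0.2, 5.5, 0, 0, 0, 0, 0.1],
    [0.3, 8.2, 0, 0, 0, 0, 0.1],
    [0.3, 11, 0, 0, 0, 0, 0.1]
  ]
}}

```text
time: 21.17
position: [0.4931, -0.1461, 0.2454]
tool_rot: [1.0, 0.0, -0.001, -0.0]
ft_force: [-0.2, -0.6, -1.3]
grip_width: 0.0177
```

>>> {"name": "apply_moves", "arguments": {
  "series": [
    [0, 3, 0, 0, 0, 0, 0.1],
    [0, 6, 0, 0, 0, 0, 0.1],
    [0, 9, 0, 0, 0, 0, 0.1],
    [0, 11.5, 0, 0, 0, 0, 0.1],
    [0, 13.5, 0, 0, 0, 0, 0.1]
  ]
}}

```text
time: 21.58
position: [0.4929, -0.2827, 0.2451]
tool_rot: [1.0, -0.001, -0.001, -0.0]
ft_force: [0.4, -0.7, 0.5]
grip_width: 0.0174
```

>>> {"name": "apply_moves", "arguments": {
  "series": [
    [0, 1.5, 0, 0, 0, 0, 0.1],
    [0, 2.4, 0, 0, 0, 0, 0.1],
    [0, 3, 0, 0, 0, 0, 0.1],
    [0, 3.2, 0, 0, 0, 0, 0.1],
    [0, 3.2, 0, 0, 0, 0, 0.1]
  ]
}}

```text
time: 22.0
position: [0.4938, -0.3116, 0.2462]
tool_rot: [1.0, 0.0, -0.0, -0.0]
ft_force: [-0.7, 0.1, -0.5]
grip_width: 0.0178
```

Run:
```python
from look import *
o=robot.get_obs();print(o["time"],o["position"],o["grip_width"],o["ft_force"],o["q"])
w=robot.camera_params("wrist");im=robot.camera("wrist");sc=robot.camera("scene")
x,y=o["position"][:2]
for X in [(x,y,.01),(x-.045,y+.05,.01),(x-.045,y-.05,.01)]: print(proj(w,X),proj(S,X))
i=np.hstack([im[:300],cv2.resize(sc[120:270,190:410],(440,300),interpolation=cv2.INTER_CUBIC)]);cv2.imwrite("pics/w7.png",cv2.resize(i,(800,252))[:,:,::-1])
```

```text
22.0 [ 0.4938 -0.3116  0.2462] 0.01779387367256546 [-0.7199  0.0603 -0.5414] [-0.7543  0.4669  1.5325  0.0002  1.1432  0.8161]
[252.2746 167.9568] [342.416  242.7298]
[218.0912 198.1857] [318.2747 248.0173]
[286.4    198.2256] [357.0104 261.9416]
```

View pics/w7.png

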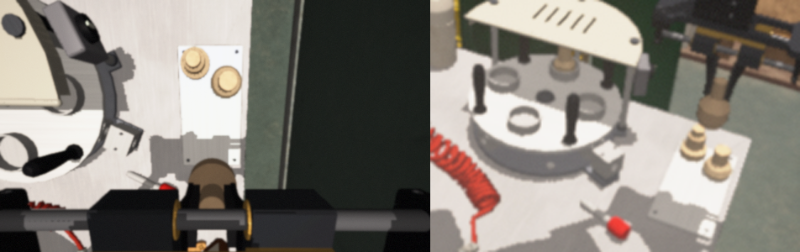

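>>> {"name": "apply_moves", "arguments": {
  "series": [
    [0, 0, 1.5, 0, 0, 0, 0.1],
    [0, 0, 4, 0, 0, 0, 0.1],
    [0, 0, 7, 0, 0, 0, 0.1],
    [0, 0, 10, 0, 0, 0, 0.1],
    [0, 0, 12.5, 0, 0, 0, 0.1]
  ]
}}

```text
time: 22.52
position: [0.4938, -0.3104, 0.1203]
tool_rot: [1.0, 0.001, -0.0, -0.0]
ft_force: [-0.1, 0.1, -0.5]
grip_width: 0.0179
```

>>> {"name": "apply_moves", "arguments": {
  "series": [
    [0, 0, 1.5, 0, 0, 0, 0.1],
    [0, 0, 2.6, 0, 0, 0, 0.1],
    [0, 0, 3.4, 0, 0, 0, 0.1],
    [0, 0, 4, 0, 0, 0, 0.1],
    [0, 0, 4.1, 0, 0, 0, 0.1]
  ]
}}

```text
time: 22.93
position: [0.4941, -0.3117, 0.0802]
tool_rot: [1.0, 0.0, -0.0, -0.0]
ft_force: [1.1, -0.2, -1.0]
grip_width: 0.0178
```

>>> {"name": "apply_moves", "arguments": {
  "series": [
    [0, 0, 0, 0, 0, 0, 0.1],
    [0, 0, 0, 0, 0, 0, 0.1],
    [0, 0, 0, 0, 0, 0, 0.1]
  ]
}}

```text
time: 23.18
position: [0.4945, -0.3125, 0.0815]
tool_rot: [1.0, 0.0, 0.001, 0.001]
ft_force: [-0.4, 0.2, -0.4]
grip_width: 0.0176
```

Now the last millimetres, watching the force.

>>> {"name": "apply_moves", "arguments": {
  "series": [
    [0, 0, 0.1, 0, 0, 0, 0.1],
    [0, 0, 0.2, 0, 0, 0, 0.1],
    [0, 0, 0.2, 0, 0, 0, 0.1],
    [0, 0, 0.2, 0, 0, 0, 0.1]
  ]
}}

```text
time: 23.52
position: [0.4939, -0.312, 0.0786]
tool_rot: [1.0, 0.0, -0.0, 0.0]
ft_force: [0.1, -0.5, -0.5]
grip_width: 0.0178
```

>>> {"name": "apply_moves", "arguments": {
  "series": [
    [0, 0, 0.05, 0, 0, 0, 0.1],
    [0, 0, 0.1, 0, 0, 0, 0.1],
    [0, 0, 0.1, 0, 0, 0, 0.1],
    [0, 0, 0.1, 0, 0, 0, 0.1]
  ]
}}

```text
time: 23.85
position: [0.4941, -0.3122, 0.0782]
tool_rot: [1.0, 0.0, 0.0, 0.0]
ft_force: [-1.0, 0.1, 4.6]
grip_width: 0.0177
```

Contact (4.6 N). Release gently and rise.

>>> {"name": "apply_moves", "arguments": {
  "series": [
    [0, 0, 0, 0, 0, 0, 0.24],
    [0, 0, 0, 0, 0, 0, 0.3],
    [0, 0, 0, 0, 0, 0, 0.4],
    [0, 0, 0, 0, 0, 0, 0.5],
    [0, 0, 0, 0, 0, 0, 0.5]
  ]
}}

```text
time: 24.27
position: [0.4939, -0.3119, 0.0772]
tool_rot: [1.0, 0.0, -0.0, -0.0]
ft_force: [0.9, 0.2, 0.2]
grip_width: 0.038
```

>>> {"name": "apply_moves", "arguments": {
  "series": [
    [0, 0, -0.8, 0, 0, 0, 0.5],
    [0, 0, -2.5, 0, 0, 0, 0.5],
    [0, 0, -5.5, 0, 0, 0, 0.5],
    [0, 0, -9, 0, 0, 0, 0.5],
    [0, 0, -12, 0, 0, 0, 0.5]
  ]
}}

```text
time: 24.68
position: [0.494, -0.312, 0.1995]
tool_rot: [1.0, 0.0, 0.0, 0.0]
ft_force: [0.7, -0.6, 0.1]
grip_width: 0.043
```

>>> {"name": "apply_moves", "arguments": {
  "series": [
    [-1, 0, -3, 0, 0, 0, 0.5],
    [-3, 0, -5, 0, 0, 0, 0.5],
    [-5, 0, -6, 0, 0, 0, 0.5],
    [-5, 0, -6, 0, 0, 0, 0.5],
    [-5, 0, -6, 0, 0, 0, 0.5]
  ]
}}

```text
time: 25.1
position: [0.4437, -0.3122, 0.2588]
tool_rot: [1.0, -0.001, 0.001, 0.001]
ft_force: [-0.5, -0.3, -0.7]
grip_width: 0.0436
```

Run:
```python
from look import *
o=robot.get_obs();print(o["time"],o["position"],o["grip_width"],o["ft_force"])
w=robot.camera_params("wrist");im=robot.camera("wrist");sc=robot.camera("scene")
for X in [(.494,-.312,.08),(.494,-.312,.01)]: print(proj(w,X),proj(S,X))
i=np.hstack([im[:300],cv2.resize(sc[120:270,190:410],(440,300),interpolation=cv2.INTER_CUBIC)]);cv2.imwrite("pics/w8.png",cv2.resize(i,(800,252))[:,:,::-1])
```

```text
25.1 [ 0.4437 -0.3122  0.2588] 0.04359783725426979 [-0.496  -0.2627 -0.7483]
[251.8247 135.4067] [347.9451 223.3537]
[251.7201 131.5334] [342.5981 242.7281]
```

View pics/w8.png

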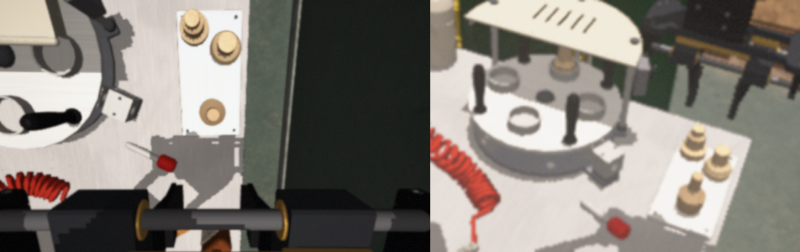

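The picture shows the dry core upright on the plate's free end. The finished cores are in place, the pin is lying on the bench, the fresh core stands under the hood, and the gripper is clear.

```bash
python3 -c "
from rig import robot
robot.hand_in();print(robot.get_obs()['time'])"
```

```text
the job is handed in; nothing more can be done
the job is handed in; nothing more can be done
```

The job is handed in, at about 25 s of the 72 s allowed. I got no verdict back.

**What I did**
- **Lock pin:** I drew it straight out and laid it on the bench in front of the sleeve.
- **Turntable:** I turned it clockwise in two 90° pulls, using post_d and then post_c, and let go at each stop.
- **Dry core:** I lifted it by the neck and set it down on the near end of the core plate. Contact was about 4.6 N, and then I released it.

**Last checks**
- **Final pictures:** The wrist and scene views show the dry core upright on the plate and the pin lying on the bench. The finished cores look to be in place, the fresh core stands in its cup under the hood, and the gripper is clear.
- **Not measured:** I judged the final table angle by eye from the pictures. I did not check the bottles in the last pictures, though the arm went nowhere near them.

**Disagreements**
- **Axis position:** My first scene-camera estimate of the turntable's axis was about 9 mm off the wrist view. The wrist view fitted the later grips, so I used it, moved 1 mm towards the first.
- **Grip width:** It read 2–3 mm under the stated thickness on the posts and the core's neck. Nothing slipped noticeably.

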